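Pack the cake-mould kit into its red tray

ROBOT

A 6-joint arm with a two-finger parallel gripper is mounted at the origin on the work surface. World frame = base frame: x ahead of the robot, y to its left, z up, the work surface at z = 0. Lengths are in m, angles in rad, forces in N, time in s.
With the tool pointing down it reaches from about 0.35 to 0.975 m from the base axis. Payload 4.9 kg.
Tool frame: the origin (TCP) lies between the finger pads; the fingertips stand 25 mm ahead of it and the grasp point (between the pads) lies 6 mm ahead of it; z points along the fingers, y is the line along which they close (so a half turn about z gives the same grasp; the last joint's range is limited). The gripper opens to 85 mm and grips with 20 to 120 N. Pads are 22 mm wide; open, the fingers measure 114 mm over their backs; the gripper's body (76 mm by 85 mm) begins 54 mm behind the grasp point. The pads swing forward as they close: fully open they stand 13 mm farther back than shut.
Start: joints at [-0.119, 0.053, 1.613, -0, 1.476, -0.119], TCP at [0.625, 0, 0.256] pointing down, gripper open.
Joint ranges: [-3.01, 3.01], [-1.01, 2.22], [0.06, 2.58], [-1.02, 4.17], [0.09, 2.62], [-3.14, 3.14]. Speed limits (rad/s): [2.57, 2.57, 3.14, 3.14, 3.14, 3.14].

INTERFACE

Orientations are given as a unit quaternion [w, x, y, z].
In Python, from plant import manip gives the robot as it stands.
- The arm moves only by the shell command python3 -m inch 'ROWS'. ROWS is JSON, a list of rows, each a list of 3 entries, a list of its own where there are three numbers: the shift along the tool's x, y, z in m, then the turn, a rotation vector about the tool's x, y, z in rad, then the opening, from 0 (shut) to 1 (fully open). A call has 1 to 8 rows; each row shifts and turns the commanded pose from where the row before left it, along the tool's axes as they then stand; what a row does not reach is not made up. A row lasts 1/10 s, in which the tool goes at most 50 mm and 8.59 degrees, less where a joint would pass 70% of its speed; a pose out of reach is approached as far as the arm can. A call with a gripper value outside its range is refused whole. The fingers move at their own pace and stop on an object; the grip force is fixed at half the most. Time passes only in rows, so rows that do not move let the fingers close. It gives the time, the measured TCP pose, the force, the opening and the grip force at its end, in the units of the state.
- manip.state(): the state, without advancing time (a new reading comes with each control period).
- manip.grab_frame(name): name is "scene" or "side" or "wrist"; returns (picture, depth): 420x560x3 uint8, red, green, blue; 420x560 float32, m along the optical axis (not along the pixel's ray), 0 where there is no reading.
- manip.camera_params(name): a dict with "camera_matrix" (3x3 intrinsics, pixels), "rvec" (rotation vector, rad) and "tvec" (3), from world to camera coordinates, as OpenCV has them. Camera axes: x right, y down, z forward; pixel columns grow to the right and rows downward; lengths in m; the calibration is good to about 2 mm. A picture is of the moment at which its call begins: read the wrist's pose just before it. camera_params takes no time and is no camera call; for the wrist camera it gives the pose at the moment of the call.
- manip.job_done(): hands the job in; it is judged then, once.
Trained networks look in the newest picture that a camera, given by its name, has taken for a name from the list of things; names that differ only in an ending like _2 or _b are one class to them, and where a whole thing is asked for, a point or a joint stands for the part that bears it (a point fixed in the world has none). Each returns a list of dicts, best first, with "score" (0 to 1); they miss things now and then, are a little off and sometimes report something else, mostly with a low value. They report only what shows in the picture. A call takes as long as a camera call. They do not tell look-alikes from the thing itself.
- manip.look_for(camera, label): "point" ([x, y, z] in m, in world coordinates, good to about 4 mm: the middle of the surface that is visible of it).
The state is a dict: "time": time; "joint_pos": joint angles; "joint_vel": joint speeds; "joint_efforts": joint torques, N m; "tool_pos": TCP position; "tool_rot": TCP orientation; "contact_force": force on the tool from outside, world axes, zero at the start; "ft_torque": the same for the moment, N m; "gripper_width": opening from 0.0 (shut) to 1.0 (fully open); "grasp_force": force on a finger pad.
Only numpy, scipy, OpenCV 4.12 (cv2) and the standard library are available. Lean on these libraries where they do the work, as an engineer would, in place of code of your own. Each camera call takes 0.05 s, during which the arm holds its last target. There are 200 camera calls.

TASK

Pack the moulding kit into its red tray: lay the two wooden cake moulds flat in the two long bays, one in each, hollow side up and both with the handle towards the tray's blue pull tab, and nest the loose metal cup fully into the cup that stands in the tray's cup bay, leaving that pair upright in the bay. Set each piece down rather than dropping it, and leave everything else on the table where it is.

Things in the scene. Friction and masses are not known exactly. Their poses are not given: they have to be found in the camera images.
- kit_tray: red kit tray, fixed, 264 x 180 mm, walls 18 high, 4 thick, floor 4 thick. Origin: centre of underside; x along it, away from the blue pull tab (70 wide, 25 mm out of the -x end), z up. Inside: two long bays 172 (x) by 84 mm (y) centred at x -42, y +44 and -44 mm; cup bay across the +x end, 80 (x) by 172 mm (y), centred at x 88, y 0
- mould_a: pale wooden cake mould like a paddle, 150 mm long, loose, 120 g, lying hollow side up. Origin: centre of underside, mid-length; x from handle to head, z up. Head: x 5 to 75 mm, 60 wide (y), 26 tall, round hollow 44 across, 12 deep. Handle: x -75 to 5 mm, 26 wide, 24 tall. Centre of mass at x = 13 mm. One of two alike
- mould_b: pale wooden cake mould like a paddle, 150 mm long, loose, 120 g, lying hollow side up. Origin: centre of underside, mid-length; x from handle to head, z up. Head: x 5 to 75 mm, 60 wide (y), 26 tall, round hollow 44 across, 12 deep. Handle: x -75 to 5 mm, 26 wide, 24 tall. Centre of mass at x = 13 mm. The other of two alike
- mould_a_handle (a point): point in the middle of mould_a's handle, at x = -45 mm, 12 mm above its underside
- mould_a_hollow (a point): centre of the hollow's mouth on mould_a's head, at x = 40 mm, 26 mm above its underside
- mould_b_handle (a point): point in the middle of mould_b's handle, at x = -45 mm, 12 mm above its underside
- mould_b_hollow (a point): centre of the hollow's mouth on mould_b's head, at x = 40 mm, 26 mm above its underside
- cup_in_tray: loose aluminium cup, 80 g, 52 mm tall, mouth up. Origin: centre of underside, z up. Foot 32 mm across, a cone to 51 at 34 mm height, then a step to a straight band 62 across from 36 mm to the rim; wall 2.5. Nested, the step rests on the lower rim, origin about 17 mm above the lower one's. This one already stands in the tray's cup bay
- cup_loose: loose aluminium cup, 80 g, 52 mm tall, mouth up. Origin: centre of underside, z up. Foot 32 mm across, a cone to 51 at 34 mm height, then a step to a straight band 62 across from 36 mm to the rim; wall 2.5. Nested, the step rests on the lower rim, origin about 17 mm above the lower one's. This one starts on the table
- sauce_bottle: bystander: amber sauce bottle, 60 mm across, 170 mm tall, loose; origin at the centre of its underside
- dip_dish: bystander: blue ceramic dip dish, 72 mm across, 22 mm tall, loose; origin at the centre of its underside
- pastry_brush: bystander: pastry brush, 170 mm long, lying on the table along its own x, loose; origin on its underside
- dough_scraper: bystander: steel dough scraper with white grip, about 110 x 115 mm, 18 mm tall, loose; origin on its underside
- chilli_jar: bystander: glass jar, 68 mm across, 85 mm tall, loose; origin at the centre of its underside
- tea_mug: bystander: white mug, 76 mm across, 85 mm tall, loose; origin at the centre of its underside
Mind the look-alikes: they are no part of the job. What is shaped like the cup_in_tray but green or yellow is not meant.

How it is judged:
By the outcome, as a careful person would: the job done as asked, in the order asked, and still so for the second after the job is handed in, with the robot touching nothing.
It also fails if it takes over 72 s, if anything falls off the work surface, if the arm or the gripper's body presses on something with over 40 N, if the wrist force passes 120 N, or if a joint passes its speed limit or range.

## Working session

There is one attempt and no reset: what is moved stays moved. The work goes in short steps, Python scripts to look and compute and a shell command to move; the robot and the scene stay as the last step left them, time stands still between calls to the robot, and variables do not carry over. Pictures are saved under pics/ and viewed, at most 10 in all, crops included, and the job is handed in when it is done.

```bash
mkdir -p pics; ls; cat > h.py <<'E'
import numpy as np,cv2
from plant import manip
def cam(n):
    p=manip.camera_params(n);R=cv2.Rodrigues(np.array(p["rvec"],float))[0]
    return np.array(p["camera_matrix"]),R,np.array(p["tvec"],float).ravel()
def cloud(n,d,c=None):
    K,R,t=c or cam(n);v,u=np.mgrid[:d.shape[0],:d.shape[1]]
    P=np.stack([(u-K[0,2])*d/K[0,0],(v-K[1,2])*d/K[1,1],d],-1)
    W=(P-t)@R; W[d<=0]=np.nan; return W
def save(n,im): cv2.imwrite("pics/"+n+".png",im[...,::-1])
E
python3 - <<'E'
from h import *
for n in("scene","side"):
    c=cam(n);im,d=manip.grab_frame(n);save(n+"0",im);np.savez(""+n+"0.npz",im=im,W=cloud(n,d,c))
for l in("mould_a_handle","mould_a_hollow","cup_loose","kit_tray"):
    for r in manip.look_for("scene",l): print(l,np.round(r["point"],3),round(r["score"],2))
print(manip.state())
E
```

```text
pics
mould_a_handle [ 0.641 -0.298  0.022] 0.57
mould_a_hollow [ 0.64  -0.297  0.025] 0.59
cup_loose [ 0.64  -0.299  0.026] 0.75
cup_loose [0.518 0.333 0.04 ] 0.69
kit_tray [0.563 0.037 0.005] 0.82
{'time': 0.3, 'joint_pos': array([-1.18982577e-01,  5.29283413e-02,  1.61336002e+00, -9.62472240e-06,
        1.47601738e+00, -1.18987899e-01]), 'joint_vel': array([ 1.35603841e-05, -2.20340718e-03, -2.85142063e-03, -7.29093447e-05,
        3.46396403e-03,  1.64132784e-03]), 'joint_efforts': array([ 1.00563312e-05, -3.93099689e+01, -3.69758713e+01, -1.53371093e-04,
        3.91858906e-03,  2.58437171e-05]), 'tool_pos': array([6.24794593e-01, 3.34051639e-05, 2.55886827e-01]), 'tool_rot': array([-2.77296700e-04,  7.07104532e-01,  7.07108941e-01, -2.24169604e-04]), 'contact_force': array([0.01766597, 0.55673622, 0.02656389]), 'ft_torque': array([0.04834611, 0.04415628, 0.04478096]), 'grasp_force': 0.0, 'gripper_width': 0.9990473242001776}
```

View pics/scene0.png

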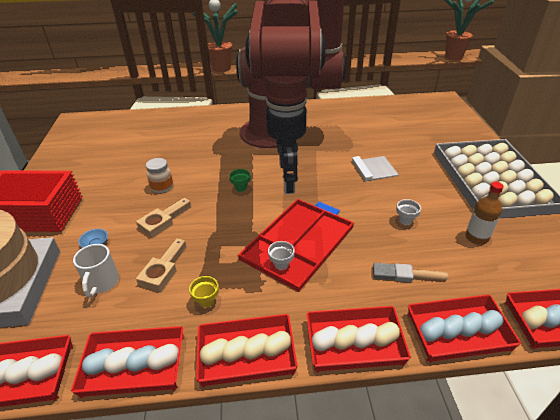

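View pics/side0.png

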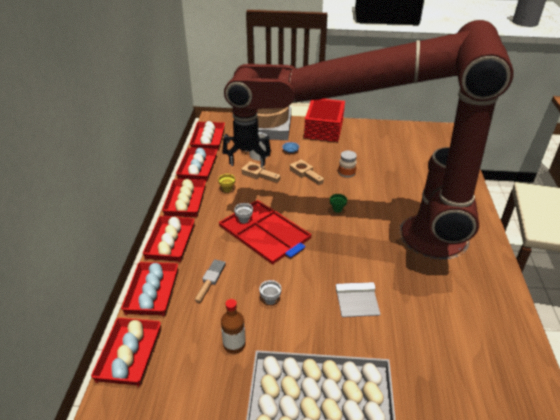

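The scene picture shows the moulds at about (165,215) and (162,265), the loose cup at (408,212), the tray around (297,245) with its blue tab at (327,208), and the cup in the tray at (281,256). The green and yellow cups are look-alikes. Next I'll measure these from the depth.

```bash
python3 - <<'E'
from h import *
for n,boxes in (("scene",dict(m1=(132,192,195,238),m2=(130,236,190,292),cup=(392,198,424,232),tcup=(264,238,298,273),tray=(235,195,358,292))),
 ("side",dict(m1=(286,156,326,186),m2=(240,160,284,184),cup=(256,278,286,308),tcup=(232,202,254,224),tray=(215,200,315,262)))):
    z=np.load(n+"0.npz");im=z["im"].astype(int);W=z["W"]
    hsv=cv2.cvtColor(z["im"],cv2.COLOR_RGB2HSV).astype(int)
    for k,(a,b,c,e) in boxes.items():
        w=W[b:e,a:c].reshape(-1,3);h=hsv[b:e,a:c].reshape(-1,3)
        if k[0]=="m":
            q=w[(w[:,2]>.019)&(w[:,2]<.032)]
            r=cv2.minAreaRect((q[:,:2]*1000).astype(np.float32))
            cc=q[:,:2].mean(0);u,s,vt=np.linalg.svd(q[:,:2]-cc,full_matrices=False)
            p=(q[:,:2]-cc)@vt[0];sk=np.mean(p**3)
            wid=[np.ptp(((q[:,:2]-cc)@vt[1])[m]) for m in(p<np.percentile(p,30),p>np.percentile(p,70))]
            print(n,k,len(q),"rect",np.round(r[0],1),np.round(r[1],1),round(r[2],1),"axis",np.round(vt[0],3),"mean",np.round(cc,4),"range",np.round([p.min(),p.max()],3),"wid",np.round(wid,3),"zmed",np.nanmedian(q[:,2]).round(4))
        elif k=="tray":
            red=((h[:,0]<8)|(h[:,0]>172))&(h[:,1]>150)&(h[:,2]>60);q=w[red&(w[:,2]<.03)]
            r=cv2.minAreaRect((q[:,:2]*1000).astype(np.float32));print(n,k,len(q),np.round(r[0],1),np.round(r[1],1),round(r[2],2),"z",np.nanpercentile(q[:,2],[1,50,99]).round(4))
            bl=(h[:,0]>100)&(h[:,0]<130)&(h[:,1]>120);print(" tab",np.nanmean(w[bl],0).round(4),bl.sum())
        else:
            top=np.nanpercentile(w[:,2],99.5);q=w[w[:,2]>top-.006]
            (x,y),r=cv2.minEnclosingCircle((q[:,:2]*1000).astype(np.float32));print(n,k,len(q),"top",top.round(4),round(x,1),round(y,1),"r",round(r,1))
E
```

```text
scene m1 549 rect [ 437.4 -315.4] [ 63.5 149.5] 45.0 axis [ 0.694 -0.72 ] mean [ 0.4482 -0.3236] range [-0.088  0.061] wid [0.029 0.063] zmed 0.0253
scene m2 757 rect [ 614.8 -295.9] [ 63.9 151.9] 62.9 axis [ 0.904 -0.427] mean [ 0.6293 -0.3029] range [-0.092  0.06 ] wid [0.027 0.063] zmed 0.0252
scene cup 102 top 0.0541 521.8 329.7 r 32.4
scene tcup 112 top 0.0582 646.9 -18.8 r 31.8
scene tray 5077 [563.2  35.7] [183.9 286.3] 49.24 z [0.0011 0.0053 0.0204]
 tab [0.4632 0.1262 0.0185] 116
side m1 261 rect [ 438.7 -309.3] [ 69.  157.5] 38.2 axis [-0.681  0.733] mean [ 0.4426 -0.317 ] range [-0.069  0.087] wid [0.071 0.04 ] zmed 0.027
side m2 256 rect [ 611.7 -297.3] [ 70.7 155.3] 65.5 axis [-0.892  0.452] mean [ 0.6216 -0.2968] range [-0.069  0.087] wid [0.071 0.036] zmed 0.026
side cup 71 top 0.0569 518.9 332.1 r 33.6
side tcup 34 top 0.0624 645.8 -14.4 r 34.8
side tray 2792 [570.6  20.8] [204.  287.1] 49.4 z [0.0003 0.0081 0.0236]
 tab [0.4616 0.1315 0.0193] 121
```

```bash
python3 - <<'E'
from h import *
c=cam("wrist");im,d=manip.grab_frame("wrist");save("w0",im);np.savez("w0.npz",im=im,W=cloud("wrist",d,c))
print(-c[1].T@c[2],c[1].T)
W=np.load("w0.npz")["W"];print(W[::140,::140].round(3).tolist())
E
```

```text
[0.62516444 0.08127694 0.37412876] [[ 9.99999789e-01  3.59376033e-04 -5.40792418e-04]
 [ 1.66596675e-04 -9.46993953e-01 -3.21251343e-01]
 [-6.27577183e-04  3.21251185e-01 -9.46993813e-01]]
[[[0.365, 0.165, -0.0], [0.494, 0.165, -0.0], [0.624, 0.165, -0.001], [0.754, 0.165, -0.001]], [[0.334, 0.038, 0.001], [0.48, 0.038, 0.005], [0.624, 0.038, 0.004], [0.77, 0.037, -0.002]], [[0.306, -0.117, 0.017], [0.457, -0.126, 0.0], [0.624, -0.126, 0.0], [0.79, -0.125, 0.001]]]
```

View pics/w0.png

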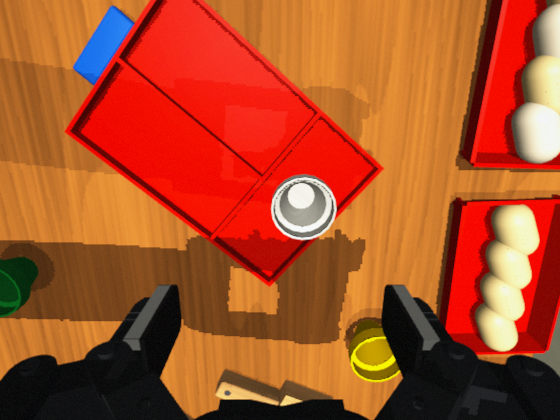

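The wrist view shows the tray corners at about (66,130), (270,284) and (381,168), and the tray's cup at (304,207). I'll refine both.

```bash
python3 - <<'E'
from h import *
from scipy.optimize import minimize
z=np.load("w0.npz");W=z["W"];h=cv2.cvtColor(z["im"],cv2.COLOR_RGB2HSV).astype(int)
red=((h[...,0]<8)|(h[...,0]>172))&(h[...,1]>150)&(h[...,2]>50);red[:,400:]=0;red[300:]=0
n,l,s,c=cv2.connectedComponentsWithStats(red.astype(np.uint8));m=l==1+s[1:,4].argmax()
q=W[m&(W[...,2]>.0145)&(W[...,2]<.021)][:,:2];f=W[m&(W[...,2]<.008)][:,:2]
# rim points must lie on the outline/dividers: fit by distance to wall mid-lines
def cost(p,q=q):
    c,s=np.cos(p[2]),np.sin(p[2]);d=q-p[:2];x=d@[c,s];y=d@[-s,c]
    D=np.min([abs(abs(y)-.088),abs(abs(x+0)-.130),abs(x-.046)+10*(abs(y)>.09),np.where(x<.046,abs(y),1)],0)
    return np.minimum(D,.006).mean()
best=min((minimize(cost,[.569+a,.034+b,np.radians(t)],method="Nelder-Mead",options=dict(xatol=1e-5,fatol=1e-7,initial_simplex=None)) for a in(-.006,0,.006) for b in(-.006,0,.006) for t in(-42,-39)),key=lambda r:r.fun)
print(len(q),best.x[:2],np.degrees(best.x[2]),best.fun)
p=best.x;R=np.array([[np.cos(p[2]),-np.sin(p[2])],[np.sin(p[2]),np.cos(p[2])]])
print("bays",[(p[:2]+R@b).round(4) for b in([-.042,.044],[-.042,-.044])])
w=W[165:245,265:345].reshape(-1,3);w=w[(w[:,2]>.05)&(w[:,2]<.064)]
(x,y),r=cv2.minEnclosingCircle((w[:,:2]*1000).astype(np.float32));print("tcup",x,y,r,np.median(w[:,2]),"in tray",(R.T@(np.array([x,y])/1000-p[:2])).round(4))
E
```

```text
5512 [0.57042149 0.03048854] -40.82094860486331 0.00116451985933615
bays [array([0.5674, 0.0912]), array([0.5099, 0.0246])]
tcup 645.4420166015625 -19.51476287841797 30.996496200561523 0.05617043289825556 in tray [0.0895 0.0112]
```

```bash
python3 -m inch '[[[-0.045,-0.025,0],[0,0,-0.13],1],[[-0.045,-0.030,0],[0,0,-0.13],1],[[-0.045,-0.03,0],[0,0,-0.13],1],[[-0.04,-0.02,0],[0,0,-0.13],1],[[-0.04,0.01,0],[0,0,-0.13],1],[[-0.04,0.02,0],[0,0,-0.135],1],[[0,0,0],[0,0,0],1]]'
```

```text
time: 1.05
tool_pos: [0.6299, -0.2327, 0.2532]
tool_rot: [-0.001, 0.383, 0.924, 0.0]
contact_force: [-1.6, -0.2, 0.1]
gripper_width: 1.001
grasp_force: 0.0
```

```bash
python3 -m inch '[[[-0.007,-0.045,0],[0,0,0],1],[[-0.007,-0.045,0],[0,0,0],1],[[-0.007,-0.03,0],[0,0,0],1],[[0,0,0],[0,0,0],1],[[0,0,0],[0,0,0],1]]' && cat > mould.py <<'E'
from h import *
from scipy.optimize import minimize
def fit(q,g):
    # q: top-surface points (xy), g: x,y,yaw guess -> pose maximising outline agreement
    res=1000
    def poly(p):
        P=np.array([[-75,-13],[5,-13],[5,-30],[75,-30],[75,30],[5,30],[5,13],[-75,13]])/1e3
        c,s=np.cos(p[2]),np.sin(p[2]);return (P@np.array([[c,s],[-s,c]])+p[:2]).astype(np.float32)
    o=np.array(g[:2])-.15
    mk=np.zeros((300,300),np.uint8);ij=((q-o)*res).round().astype(int);ok=((ij>=0)&(ij<300)).all(1);mk[ij[ok,1],ij[ok,0]]=1
    mk=cv2.morphologyEx(mk,cv2.MORPH_CLOSE,np.ones((5,5)))
    ct,_=cv2.findContours(mk,cv2.RETR_EXTERNAL,cv2.CHAIN_APPROX_NONE);ct=max(ct,key=cv2.contourArea)
    pts=(ct[:,0]/res+o).astype(np.float32)
    cost=lambda p:np.mean([min(abs(cv2.pointPolygonTest(poly(p),(float(a),float(b)),True)),.006) for a,b in pts[::3]])
    r=minimize(cost,g,method="Nelder-Mead",options=dict(initial_simplex=[g]+[np.array(g)+d for d in([.006,0,0],[0,.006,0],[0,0,.08])]))
    return r.x,r.fun
E
python3 - <<'E'
from mould import *
c=cam("wrist");im,d=manip.grab_frame("wrist");save("w1",im);W=cloud("wrist",d,c);np.savez("w1.npz",im=im,W=W)
q=W[(W[...,2]>.019)&(W[...,2]<.032)][:,:2]
for g in([.438,-.3145,np.radians(-45.5)],[.6148,-.296,np.radians(-26)]):
    s=q[np.hypot(*(q-g[:2]).T)<.1];x,f=fit(s,g);print(len(s),x[:2].round(4),np.degrees(x[2]).round(2),f)
E
```

```text
time: 1.55
tool_pos: [0.5575, -0.3297, 0.2565]
tool_rot: [0.0, 0.384, 0.924, 0.0]
contact_force: [0.7, -0.1, -0.2]
gripper_width: 1.004
grasp_force: 0.0
5640 [ 0.4357 -0.315 ] -45.58 0.0006899715526071595
4500 [ 0.6126 -0.2977] -25.23 0.0004975699331650458
```

View pics/w1.png

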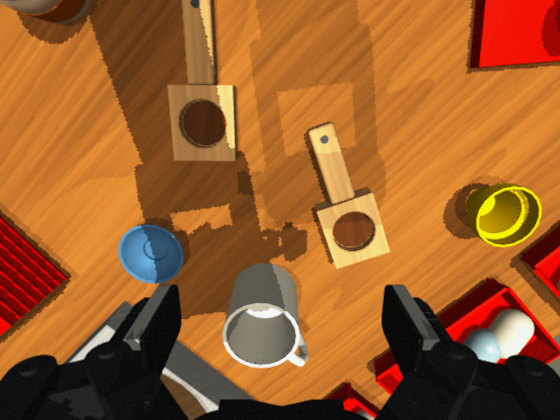

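Both moulds are clear in this view: m1's head is at (203,123) and m2's head at (354,230), with the mug at (262,320). I'll pick m2 first.

```bash
python3 -m inch '[[[-0.001,0.028,0.02],[0,0,0],0.8],[[-0.001,0.028,0.02],[0,0,0],0.7],[[0,0,0.035],[0,0,-0.115],0.6],[[0,0,0.035],[0,0,-0.115],0.6],[[0,0,0.03],[0,0,-0.116],0.6],[[0,0,0.02],[0,0,0],0.6],[[0,0,0],[0,0,0],0.6],[[0,0,0],[0,0,0],0.6]]'; python3 - <<'E'
from h import *
s=manip.state();p=s["tool_pos"];w,x,y,z=s["tool_rot"]
from scipy.spatial.transform import Rotation as Ro
R=Ro.from_quat([x,y,z,w]).as_matrix();print(p,"yaxis",np.degrees(np.arctan2(R[1,1],R[0,1])))
print("in tool",R.T@(np.array([.599,-.2913,.029])-p))
E
```

```text
time: 2.4
tool_pos: [0.5995, -0.2904, 0.0966]
tool_rot: [-0.0, 0.218, 0.976, 0.0]
contact_force: [-0.3, 0.7, 1.3]
gripper_width: 0.599
grasp_force: 0.0
[ 0.59945428 -0.29041291  0.09657726] yaxis 64.87309235974526
in tool [ 2.37481382e-05 -1.01082994e-03  6.75770437e-02]
```

```bash
python3 -m inch '[[[0,-0.001,0.03],[0,0,0],0.6],[[0,0,0.025],[0,0,0],0.6],[[0,0,0.012],[0,0,0],0.6],[[0,0,0],[0,0,0],0.6],[[0,0,0],[0,0,0],0],[[0,0,0],[0,0,0],0],[[0,0,0],[0,0,0],0],[[0,0,0],[0,0,0],0]]'
```

```text
time: 3.2
tool_pos: [0.6001, -0.2933, 0.0321]
tool_rot: [0.002, 0.218, 0.976, -0.001]
contact_force: [-0.2, 0.8, 6.9]
gripper_width: 0.287
grasp_force: 62.2
```

```bash
python3 -m inch '[[[0,0,-0.03],[0,0,0],0],[[0,0,-0.04],[0,0,0],0],[[0,0,-0.035],[0,0,0],0],[[0.0229,0.0375,0],[0,0,0],0],[[0.0229,0.0375,0],[0,0,0],0],[[0.0229,0.0375,0],[0,0,0],0],[[0.0229,0.0375,0],[0,0,0],0],[[0.0229,0.0375,0],[0,0,0],0]]'; python3 -m inch '[[[0.0229,0.0375,0],[0,0,0],0],[[0.0229,0.0375,0],[0,0,0],0],[[0.0229,0.0375,0],[0,0,0],0],[[0.0229,0.0375,0],[0,0,0],0],[[0,0,0],[0,0,0.137],0],[[0,0,0],[0,0,0.137],0],[[0,0,0],[0,0,0],0],[[0,0,0],[0,0,0],0]]'
cat > aim.py <<'E'
from h import *
from scipy.spatial.transform import Rotation as Ro
def aim(t,yaw=None):
    s=manip.state();p=s["tool_pos"];w,x,y,z=s["tool_rot"];R=Ro.from_quat([x,y,z,w]).as_matrix()
    a=np.degrees(np.arctan2(R[1,1],R[0,1]));print("pos",p.round(4),"yaxis",a.round(2),"zaxis",R[:,2].round(3),"shift in tool",(R.T@(np.array(t)-p)).round(4), "turn z",None if yaw is None else -np.radians(yaw-a).round(4))
E
python3 - <<'E'
from aim import *
c=cam("wrist");im,d=manip.grab_frame("wrist");save("w2",im);np.savez("w2.npz",im=im,W=cloud("wrist",d,c))
aim([.5574,.0998,.037],49.18)
E
```

```text
time: 4.0
tool_pos: [0.574, -0.0724, 0.1344]
tool_rot: [0.0, 0.218, 0.976, 0.0]
contact_force: [1.6, 0.2, -0.6]
gripper_width: 0.292
grasp_force: 61.3
time: 4.8
tool_pos: [0.5555, 0.1006, 0.1343]
tool_rot: [-0.0, 0.348, 0.937, -0.0]
contact_force: [0.1, 0.8, -1.0]
gripper_width: 0.288
grasp_force: 61.4
pos [0.5556 0.1005 0.1343] yaxis 49.21 zaxis [-0. -0. -1.] shift in tool [-0.0018  0.0007  0.0973] turn z 0.0005
```

View pics/w2.png

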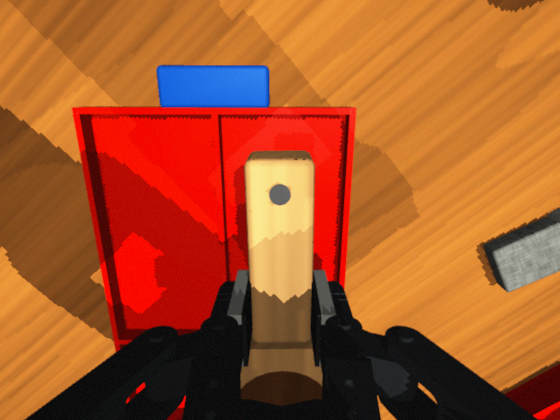

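The mould is held level, with its handle towards the blue tab (213,86), above the right-hand bay. I'll check its level and end position in the depth, then lower it.

```bash
python3 - <<'E'
from h import *
W=np.load("w2.npz")["W"]
w=W[160:260,252:308].reshape(-1,3);A=np.c_[w[:,:2]-w[:,:2].mean(0),np.ones(len(w))];print("plane",np.linalg.lstsq(A,w[:,2],rcond=None)[0].round(4))
e=np.radians(-40.82);d=[np.cos(e),np.sin(e)];n=[-np.sin(e),np.cos(e)];o=np.array([.5705,.0305])
w=W[150:280,230:330].reshape(-1,3);w=w[(w[:,2]>.115)&(w[:,2]<.14)][:,:2]-o
print("end x in tray",np.percentile(w@d,.5).round(4),"y",np.percentile(w@n,[2,98]).round(4))
E
python3 -m inch '[[[-0.002,0.001,0.03],[0,0,0],0],[[0,0,0.03],[0,0,0],0],[[0,0,0.02],[0,0,0],0],[[0,0,0.009],[0,0,0],0],[[0,0,0.003],[0,0,0],0],[[0,0,0.002],[0,0,0],0],[[0,0,0],[0,0,0],0]]'
```

```text
** On entry to DLASCL parameter number  4 had an illegal value
 ** On entry to DLASCL parameter number  4 had an illegal value
time: 5.55
tool_pos: [0.5587, 0.1002, 0.0415]
tool_rot: [0.001, 0.349, 0.937, 0.0]
contact_force: [-0.5, 0.7, -0.7]
gripper_width: 0.285
grasp_force: 61.4Traceback (most recent call last):
  File "<stdin>", line 3, in <module>
    x, resids, rank, s = _umath_linalg.lstsq(a, b, rcond,
                         ~~~~~~~~~~~~~~~~~~~^^^^^^^^^^^^^
                                             signature=signature)
                                             ^^^^^^^^^^^^^^^^^^^^
    raise LinAlgError("SVD did not converge in Linear Least Squares")
numpy.linalg.LinAlgError: SVD did not converge in Linear Least Squares
```

```bash
python3 - <<'E'
from h import *
W=np.load("w2.npz")["W"];W=W.astype(float)
w=W[160:260,252:308].reshape(-1,3);w=w[np.isfinite(w).all(1)];A=np.c_[w[:,:2]-w[:,:2].mean(0),np.ones(len(w))];print("plane",np.linalg.lstsq(A,w[:,2],rcond=None)[0].round(4))
e=np.radians(-40.82);d=[np.cos(e),np.sin(e)];n=[-np.sin(e),np.cos(e)];o=np.array([.5705,.0305])
w=W[150:280,230:330].reshape(-1,3);w=w[(w[:,2]>.115)&(w[:,2]<.14)][:,:2]-o
print("end x in tray",np.percentile(w@d,.5).round(4),"y",np.percentile(w@n,[2,98]).round(4))
E
python3 -m inch '[[[-0.0015,0,0.002],[0,0,0],0],[[0,0,0.002],[0,0,0],0],[[0,0,0],[0,0,0],0]]'
```

```text
plane [-0.0022 -0.0033  0.1271]
end x in tray -0.1178 y [0.029  0.0545]
time: 5.85
tool_pos: [0.559, 0.0992, 0.0364]
tool_rot: [0.0, 0.349, 0.937, 0.0]
contact_force: [0.2, 0.4, -1.4]
gripper_width: 0.287
grasp_force: 61.4
```

```bash
python3 -m inch '[[[0,0,0.001],[0,0,0],0],[[0,0,0.001],[0,0,0],0],[[0,0,0],[0,0,0],0],[[0,0,0],[0,0,0],0.3]]';python3 -m inch '[[[0,0,0],[0,0,0],0.42],[[0,0,0],[0,0,0],0.42],[[0,0,-0.015],[0,0,0],0.42],[[0,0,-0.035],[0,0,0],0.42],[[0,0,-0.045],[0,0,0],0.42]]'
```

```text
time: 6.25
tool_pos: [0.5594, 0.0993, 0.0358]
tool_rot: [0.0, 0.349, 0.937, -0.0]
contact_force: [-4.2, -0.2, 8.2]
gripper_width: 0.303
grasp_force: 16.4
time: 6.75
tool_pos: [0.5572, 0.0991, 0.1288]
tool_rot: [-0.002, 0.349, 0.937, -0.001]
contact_force: [1.1, 0.3, 0.3]
gripper_width: 0.423
grasp_force: 0.0
```

```bash
python3 -m inch '[[[-0.0164,-0.0392,-0.02],[0,0,0],0.5],[[-0.0164,-0.0392,-0.02],[0,0,0],0.6],[[-0.0164,-0.0392,0],[0,0,0],0.6],[[-0.0164,-0.0392,0],[0,0,0],0.6],[[-0.0164,-0.0392,0],[0,0,0],0.6],[[-0.0164,-0.0392,0],[0,0,0],0.6],[[-0.0164,-0.0392,0],[0,0,0],0.6],[[-0.0164,-0.0392,0],[0,0,0],0.6]]';python3 -m inch '[[[-0.0164,-0.0392,0],[0,0,0],0.6],[[-0.0164,-0.0392,0],[0,0,0.084],0.6],[[0,0,0],[0,0,0],0.6],[[0,0,0],[0,0,0],0.6]]';python3 - <<'E'
from mould import *
from aim import *
c=cam("wrist");im,d=manip.grab_frame("wrist");save("w3",im);W=cloud("wrist",d,c);np.savez("w3.npz",im=im,W=W)
aim([.4252,-.3043,.032],44.42)
q=W[(W[...,2]>.019)&(W[...,2]<.024+.004)][:,:2];g=[.4357,-.315,np.radians(-45.6)]
s=q[np.hypot(*(q-g[:2]).T)<.1];x,f=fit(s,g);print(len(s),x[:2],np.degrees(x[2]),f)
v=s-g[:2];print("axial range, lateral", np.percentile(v@[.6999,-.7143],[.5,99.5]),np.percentile((v@[.7143,.6999])[v@[.6999,-.7143]<-.01],[1,99]))
E
```

```text
time: 7.55
tool_pos: [0.4522, -0.2254, 0.1706]
tool_rot: [0.001, 0.349, 0.937, -0.0]
contact_force: [2.0, 0.2, 0.1]
gripper_width: 0.6
grasp_force: 0.0
time: 7.95
tool_pos: [0.4261, -0.3051, 0.1701]
tool_rot: [0.0, 0.389, 0.921, 0.0]
contact_force: [-0.1, -0.3, 0.3]
gripper_width: 0.596
grasp_force: 0.0
pos [ 0.4264 -0.3042  0.1698] yaxis 44.3 zaxis [ 0.001  0.    -1.   ] shift in tool [ 0.0008 -0.001   0.1378] turn z -0.0021
7345 [ 0.43516961 -0.31468727] -45.39368881590738 0.00043551093881157417
axial range, lateral [-0.07436219  0.07437396] [-0.01295792  0.01248385]
```

Position confirmed; descend and grasp.

```bash
python3 -m inch '[[[0.001,-0.001,0.04],[0,0,0],0.6],[[0,0,0.045],[0,0,0],0.6],[[0,0,0.035],[0,0,0],0.6],[[0,0,0.018],[0,0,0],0.6],[[0,0,0],[0,0,0],0.6],[[0,0,0],[0,0,0],0],[[0,0,0],[0,0,0],0],[[0,0,0],[0,0,0],0]]'; python3 -m inch '[[[0,0,0],[0,0,0],0]]'; python3 -c "
from aim import *
aim([.5099-.01*.7568,.0246+.01*.6537,.135],49.18)"
```

```text
time: 8.8
tool_pos: [0.4263, -0.3052, 0.0335]
tool_rot: [0.002, 0.388, 0.922, -0.001]
contact_force: [0.8, 0.5, 4.2]
gripper_width: 0.284
grasp_force: 62.5
time: 8.9
tool_pos: [0.4263, -0.3052, 0.0335]
tool_rot: [0.002, 0.388, 0.922, -0.0]
contact_force: [0.3, 2.0, 6.3]
gripper_width: 0.285
grasp_force: 62.8
pos [ 0.4263 -0.3052  0.0335] yaxis 44.3 zaxis [ 0.003 -0.002 -1.   ] shift in tool [ 0.1872  0.2895 -0.1019] turn z -0.0852
```

```bash
python3 -m inch '[[[0,0,-0.03],[0,0,0],0],[[0,0,-0.04],[0,0,0],0],[[0,0,-0.031],[0,0,0],0],[[0.0238,0.0361,0],[0,0,0],0],[[0.0238,0.0361,0],[0,0,0],0],[[0.0238,0.0361,0],[0,0,0],0],[[0.0238,0.0361,0],[0,0,0],0],[[0.0238,0.0361,0],[0,0,0],0]]'; python3 -m inch '[[[0.0238,0.0361,0],[0,0,0],0],[[0.0238,0.0361,0],[0,0,0],0],[[0.0238,0.0361,0],[0,0,-0.085],0],[[0,0,0],[0,0,0],0],[[0,0,0],[0,0,0],0]]'
python3 - <<'E'
from aim import *
c=cam("wrist");im,d=manip.grab_frame("wrist");save("w4",im);W=cloud("wrist",d,c).astype(float);np.savez("w4.npz",im=im,W=W)
aim([.4999,.0332,.038],49.18)
w=W[160:260,252:308].reshape(-1,3);w=w[w[:,2]>.1];A=np.c_[w[:,:2]-w[:,:2].mean(0),np.ones(len(w))];print("plane",np.linalg.lstsq(A,w[:,2],rcond=None)[0].round(4))
e=np.radians(-40.82);d=[np.cos(e),np.sin(e)];n=[-np.sin(e),np.cos(e)];o=np.array([.5705,.0305])
w=W[150:280,230:330].reshape(-1,3);w=w[(w[:,2]>.115)&(w[:,2]<.14)][:,:2]-o
print("end x in tray",np.percentile(w@d,.5).round(4),"y",np.percentile(w@n,[2,98]).round(4))
E
```

```text
time: 9.7
tool_pos: [0.4708, -0.0917, 0.1325]
tool_rot: [0.0, 0.389, 0.921, -0.0]
contact_force: [0.0, 0.2, -1.6]
gripper_width: 0.284
grasp_force: 61.8
time: 10.2
tool_pos: [0.4984, 0.0343, 0.1322]
tool_rot: [-0.0, 0.348, 0.938, -0.0]
contact_force: [-0.2, -0.9, -1.3]
gripper_width: 0.284
grasp_force: 61.8
pos [0.4984 0.0334 0.1322] yaxis 49.17 zaxis [-0. -0. -1.] shift in tool [-0.0013  0.0009  0.0942] turn z -0.0001
plane [-0.0032  0.0014  0.1236]
end x in tray -0.1181 y [-0.0582 -0.0329]
```

View pics/w4.png

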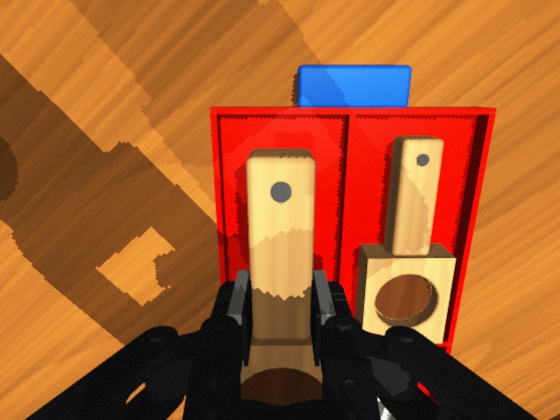

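The first mould lies flat in its bay, with its head at (407,295) and its handle at (420,160) towards the tab. The second is held level over the left bay.

```bash
python3 -m inch '[[[-0.002,0.001,0.03],[0,0,0],0],[[0,0,0.03],[0,0,0],0],[[0,0,0.02],[0,0,0],0],[[0,0,0.009],[0,0,0],0],[[0,0,0.003],[0,0,0],0],[[0,0,0.002],[0,0,0],0],[[0,0,0],[0,0,0],0]]';python3 -m inch '[[[0,0,0.001],[0,0,0],0],[[0,0,0.001],[0,0,0],0],[[0,0,0],[0,0,0],0]]'
```

```text
time: 10.95
tool_pos: [0.5017, 0.0326, 0.0394]
tool_rot: [0.001, 0.349, 0.937, 0.0]
contact_force: [-0.7, -0.4, -2.0]
gripper_width: 0.286
grasp_force: 61.8
time: 11.25
tool_pos: [0.5016, 0.0329, 0.0375]
tool_rot: [0.001, 0.349, 0.937, 0.0]
contact_force: [-1.5, 0.4, 3.8]
gripper_width: 0.287
grasp_force: 62.5
```

```bash
python3 -m inch '[[[0,0,0.001],[0,0,0],0],[[0,0,0],[0,0,0],0.3],[[0,0,0],[0,0,0],0.42],[[0,0,0],[0,0,0],0.42],[[0,0,-0.015],[0,0,0],0.42],[[0,0,-0.04],[0,0,0],0.42],[[0,0,-0.045],[0,0,0],0.42],[[0,0,-0.03],[0,0,0],0.8]]'; python3 -c "
from aim import *
aim([.5204,.331,.17],49.18)"
```

```text
time: 12.05
tool_pos: [0.5017, 0.0329, 0.1683]
tool_rot: [0.002, 0.349, 0.937, 0.0]
contact_force: [0.4, 0.1, 0.3]
gripper_width: 0.573
grasp_force: 0.0
pos [0.5017 0.0329 0.1683] yaxis 49.17 zaxis [ 0.003 -0.    -1.   ] shift in tool [ 0.1807  0.2378 -0.0017] turn z -0.0002
```

```bash
python3 -m inch '[[[0.0234,0.0397,0],[0,0,0],1],[[0.0234,0.0397,0],[0,0,0],1],[[0.0234,0.0397,0],[0,0,0],1],[[0.0234,0.0397,0],[0,0,0],1],[[0.0234,0.0397,0],[0,0,0],1],[[0.0234,0.0397,0],[0,0,0],1],[[0,0,0],[0,0,0],1],[[0,0,0],[0,0,0],1]]'; cat > cup.py <<'E'
from aim import *
def cup(g,lo,hi,name):
    c=cam("wrist");im,d=manip.grab_frame("wrist");save(name,im);W=cloud("wrist",d,c).astype(float);np.savez(name+".npz",im=im,W=W)
    w=W.reshape(-1,3);w=w[(w[:,2]>lo)&(w[:,2]<hi)&(np.hypot(w[:,0]-g[0],w[:,1]-g[1])<.042)]
    (x,y),r=cv2.minEnclosingCircle((w[:,:2]*1000).astype(np.float32));print(len(w),"cup",x,y,r,"z",np.median(w[:,2]));return x/1000,y/1000
E
python3 - <<'E'
from cup import *
x,y=cup((.5204,.331),.048,.056,"w5");aim([x,y,.06])
E
```

```text
time: 12.85
tool_pos: [0.55, 0.3058, 0.1645]
tool_rot: [-0.0, 0.348, 0.938, -0.001]
contact_force: [-0.6, 0.1, -0.3]
gripper_width: 0.998
grasp_force: 0.0
1265 cup 521.7626342773438 330.769775390625 30.924667358398438 z 0.052299003278153684
pos [0.55   0.3048 0.1646] yaxis 49.19 zaxis [-0.001 -0.001 -1.   ] shift in tool [0.0383 0.0013 0.1046] turn z None
```

View pics/w5.png

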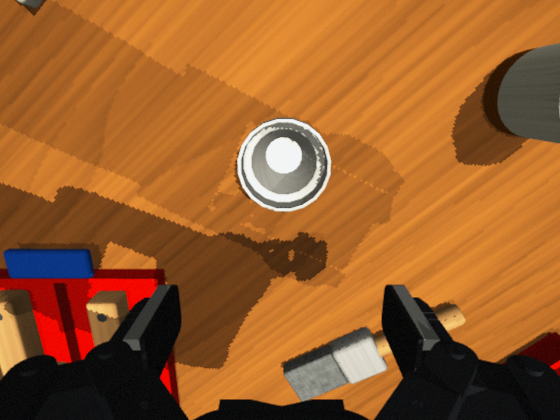

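```bash
python3 -m inch '[[[0.038,0.001,0],[0,0,0],1],[[0,0,0.04],[0,0,0],1],[[0,0,0.04],[0,0,0],1],[[0,0,0.0245],[0,0,0],1],[[0,0,0],[0,0,0],1],[[0,0,0],[0,0,0],0],[[0,0,0],[0,0,0],0],[[0,0,0],[0,0,0],0]]'; python3 -m inch '[[[0,0,0],[0,0,0],0]]'
```

```text
time: 13.7
tool_pos: [0.5244, 0.3311, 0.0641]
tool_rot: [0.002, 0.349, 0.937, 0.002]
contact_force: [2.6, -0.3, 8.1]
gripper_width: 0.688
grasp_force: 65.5
time: 13.8
tool_pos: [0.5244, 0.3312, 0.0641]
tool_rot: [0.002, 0.349, 0.937, 0.002]
contact_force: [0.3, -0.8, 6.4]
gripper_width: 0.693
grasp_force: 65.1
```

```bash
python3 -m inch '[[[0,0,-0.03],[0,0,0],0],[[0,0,-0.045],[0,0,0],0],[[0,0,-0.04],[0,0,0],0],[[-0.04,-0.0233,0],[0,0,0],0],[[-0.04,-0.0233,0],[0,0,0],0],[[-0.04,-0.0233,0],[0,0,0],0],[[-0.04,-0.0233,0],[0,0,0],0],[[-0.04,-0.0233,0],[0,0,0],0]]'; python3 -m inch '[[[-0.04,-0.0233,0],[0,0,0],0],[[-0.04,-0.0233,0],[0,0,0],0],[[0,0,0],[0,0,0],0],[[0,0,0],[0,0,0],0]]';python3 - <<'E'
from cup import *
p=manip.state()["tool_pos"];h=p[2]-.0641+.052
x,y=cup(p,h-.006,h+.006,"w6");aim([x,y,p[2]]);aim([.6454,-.0195,.085])
E
```

```text
time: 14.6
tool_pos: [0.5977, 0.1099, 0.1765]
tool_rot: [0.001, 0.349, 0.937, 0.0]
contact_force: [0.9, 0.2, -2.0]
gripper_width: 0.688
grasp_force: 64.9
time: 15.0
tool_pos: [0.6276, 0.0232, 0.1761]
tool_rot: [0.0, 0.35, 0.937, 0.0]
contact_force: [0.4, 1.1, -1.2]
gripper_width: 0.688
grasp_force: 64.9
4922 cup 623.3555908203125 26.85043716430664 41.570987701416016 z 0.16395151082798692
pos [0.6272 0.0243 0.1759] yaxis 49.13 zaxis [-0.     0.001 -1.   ] shift in tool [ 0.0046 -0.0006 -0.0002] turn z None
pos [0.6272 0.0243 0.1759] yaxis 49.13 zaxis [-0.     0.001 -1.   ] shift in tool [-0.0424 -0.0213  0.0909] turn z None
```

View pics/w6.png

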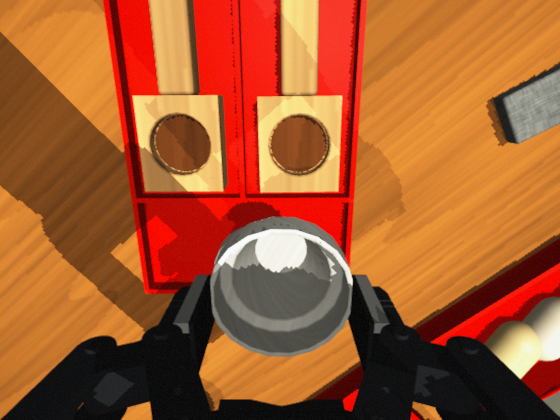

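The cup is held upright, its rim centred at about (281,286), and both moulds sit flat in their bays. I'll fit the rim properly.

```bash
python3 - <<'E'
from h import *
from scipy.optimize import least_squares
z=np.load("w6.npz");W=z["W"];sub=W[212:360,212:352].reshape(-1,3);sub=sub[np.isfinite(sub).all(1)]
w=sub[(sub[:,2]>.150)&(sub[:,2]<.170)];print(np.percentile(w[:,2],[1,25,50,75,99]).round(4))
t=np.percentile(w[:,2],97);q=w[w[:,2]>t-.004][:,:2]
f=lambda p:np.hypot(q[:,0]-p[0],q[:,1]-p[1])-.030
r=least_squares(f,[.6272,.0243],loss="soft_l1",f_scale=.001);print(len(q),r.x.round(4),np.abs(f(r.x)).mean(),"top",t)
d=r.x-[.6272,.0243];print("cup off in tool x,y",(d@[-.756,.654]).round(4),(d@[.654,.756]).round(4))
E
```

```text
[0.1501 0.1555 0.1607 0.1641 0.1659]
3091 [0.6251 0.0239] 0.0008815031504669776 top 0.16532420820074534
cup off in tool x,y 0.0013 -0.0016
```

```bash
python3 -m inch '[[[-0.022,-0.01,0],[0,0,0],0],[[-0.022,-0.0095,0],[0,0,0],0],[[0,0,0.03],[0,0,0],0],[[0,0,0.015],[0,0,0],0],[[0,0,0],[0,0,0],0],[[0,0,0],[0,0,0],0]]';python3 - <<'E'
from aim import *
aim([.6454,-.0195,.0837])
E
```

```text
time: 15.65
tool_pos: [0.6474, -0.0181, 0.1304]
tool_rot: [-0.001, 0.348, 0.937, -0.0]
contact_force: [-0.9, 0.2, -0.1]
gripper_width: 0.69
grasp_force: 64.9
pos [ 0.6474 -0.0181  0.1304] yaxis 49.25 zaxis [-0.001  0.    -1.   ] shift in tool [ 0.0005 -0.0023  0.0467] turn z None
```

```bash
python3 -m inch '[[[-0.001,-0.0005,0.012],[0,0,0],0],[[0,0,0.012],[0,0,0],0],[[0,0,0.008],[0,0,0],0],[[0,0,0.004],[0,0,0],0],[[0,0,0.003],[0,0,0],0],[[0,0,0],[0,0,0],0]]'; python3 -m inch '[[[0,0,0.003],[0,0,0],0],[[0,0,0.002],[0,0,0],0],[[0,0,0],[0,0,0],0]]'
```

```text
time: 16.25
tool_pos: [0.6481, -0.0205, 0.0913]
tool_rot: [-0.0, 0.349, 0.937, -0.0]
contact_force: [0.6, -0.5, -0.4]
gripper_width: 0.692
grasp_force: 64.9
time: 16.55
tool_pos: [0.6483, -0.0205, 0.0866]
tool_rot: [-0.0, 0.349, 0.937, -0.0]
contact_force: [1.3, -0.1, -1.1]
gripper_width: 0.69
grasp_force: 64.9
```

```bash
python3 -m inch '[[[0,0,0.0015],[0,0,0],0],[[0,0,0.001],[0,0,0],0],[[0,0,0],[0,0,0],0]]'
```

```text
time: 16.85
tool_pos: [0.6489, -0.0206, 0.0852]
tool_rot: [0.001, 0.349, 0.937, 0.0]
contact_force: [-0.8, 0.3, 1.1]
gripper_width: 0.694
grasp_force: 65.3
```

```bash
python3 -m inch '[[[0,0,0.001],[0,0,0],0],[[0,0,0],[0,0,0],0]]'; python3 -m inch '[[[0,0,0.001],[0,0,0],0],[[0,0,0],[0,0,0],0]]'
```

```text
time: 17.05
tool_pos: [0.6493, -0.0207, 0.0851]
tool_rot: [0.001, 0.349, 0.937, 0.0]
contact_force: [-1.4, 0.6, 5.9]
gripper_width: 0.689
grasp_force: 65.7
time: 17.25
tool_pos: [0.6496, -0.0208, 0.0851]
tool_rot: [0.001, 0.349, 0.937, -0.0]
contact_force: [-3.1, -0.5, 9.3]
gripper_width: 0.69
grasp_force: 66.0
```

It is seated, with contact at the expected height. Release and retreat.

```bash
python3 -m inch '[[[0,0,-0.001],[0,0,0],0.72],[[0,0,0],[0,0,0],0.8],[[0,0,0],[0,0,0],1],[[0,0,0],[0,0,0],1],[[0,0,-0.02],[0,0,0],1],[[0,0,-0.04],[0,0,0],1],[[0,0,-0.045],[0,0,0],1],[[-0.04,0,-0.03],[0,0,0],1]]'; python3 -m inch '[[[-0.045,0,-0.03],[0,0,0],1],[[-0.02,0,0],[0,0,0],1],[[0,0,0],[0,0,0],1],[[0,0,0],[0,0,0],1]]'; python3 - <<'E'
from cup import *
x,y=cup((.6454,-.0195),.066,.080,"w7");z=np.load("w7.npz");W=z["W"]
w=W.reshape(-1,3);w=w[np.hypot(w[:,0]-x,w[:,1]-y)<.04];q=w[w[:,2]>.070];A=np.c_[q[:,:2]-[x,y],np.ones(len(q))];print("rim top",np.nanpercentile(w[:,2],99.5),"plane",np.linalg.lstsq(A,q[:,2],rcond=None)[0])
e=np.radians(-40.82);R=np.array([[np.cos(e),-np.sin(e)],[np.sin(e),np.cos(e)]]);print("in tray",R.T@(np.array([x,y])-[.5705,.0305]))
E
```

```text
time: 18.05
tool_pos: [0.6775, -0.0443, 0.221]
tool_rot: [0.0, 0.347, 0.938, 0.001]
contact_force: [2.2, -0.6, 0.0]
gripper_width: 1.004
grasp_force: 0.0
time: 18.45
tool_pos: [0.7246, -0.0867, 0.2445]
tool_rot: [-0.001, 0.349, 0.937, -0.0]
contact_force: [-0.6, 0.8, -1.0]
gripper_width: 1.002
grasp_force: 0.0
1058 cup 646.6094970703125 -20.52338981628418 30.959144592285156 z 0.07321167240834231
rim top 0.07497372854977609 plane [ 0.01600769 -0.01355266  0.07335984]
in tray [0.09095036 0.01113881]
```

View pics/w7.png

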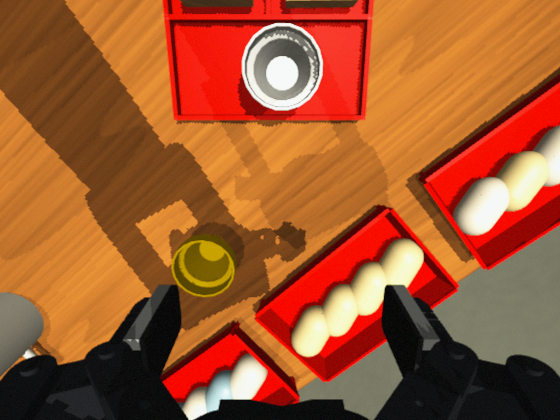

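The pair stands upright in the cup bay at (283,67), its rim at 73 mm, which is the fully nested height. The previous view showed both moulds flat in their bays. I'm handing it in.

```bash
python3 -c "
from plant import manip
print(manip.job_done())"
```

```text
the job is handed in; nothing more can be done
None
```

The kit is packed and handed in at about 18.5 s: both moulds lie flat, hollow side up, one per bay with handles towards the blue tab, and the loose cup is fully nested and upright in the cup bay (rim measured at 73 mm, as expected); no verdict came back.

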